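# Ease the wedge out from under the kiln lid

### The job

The test kiln has finished airing and can be closed. Work the clay wedge backward out from under the lid in small tugs, letting the lid come to rest on it again part-way, so that the lid settles down onto the rim and never drops. Then lay the wedge flat on its underside on the spare kiln shelf, let go, and leave the bowl and the glaze jar where they stand.

Things in the scene. Friction and masses are not known exactly. Their poses are not given: they have to be found in the camera images.
- kiln: small square steel-clad test kiln, fixed, 220 deep x 260 wide, cream brick rim 200 mm above the table; origin at table height, 140 mm behind its front face. x points from its front (facing the robot) to its back, z up. A grey control box stands out from its right (-y) side.
- kiln_lid (a joint): angle of the heavy brick lid (205 deep x 250 wide x 50 thick, about 2.1 kg) in rad: 0 = shut on the rim, grows as its front rises. It hinges along the back, 205 mm behind its front edge, level with the rim. The hinge is free: the lid falls unless the wedge carries it. It starts propped at about 0.115 (front edge 24 mm above the rim).
- kiln_sill (a point): point on the kiln's rim, 200 mm above the table, midway across the front, right under the front lower edge of the shut lid; the rim reaches 12 mm further to the front. Axes as the kiln's.
- lid_handle (a point): middle of the lid's handle, a dark wooden bar 15 mm thick, 104 mm long across the kiln; it moves with the lid, 40 mm out from the lid's front edge, 63 mm above its underside, over the wedge's heel: a gripper coming straight down on the heel strikes it, one leaning back 25 to 45 degrees (reaching forward and down from the robot's side) passes under it.
- wedge_heel (a point): centre of the heel of the loose red clay wedge (140 g), the block that sticks out in front of the kiln: 35 mm long, 30 wide, 44 high. This point is on the mid-line, 18 mm in from the outer end, 24 mm above the flat underside. x runs along the wedge to its thin toe (123 mm from here), z up, y across. Grip it across its 30 mm width.
- wedge: the same wedge, origin on its flat underside half-way along its 141 mm; axes as the heel's. 30 mm wide; it tapers from 34 mm high beside the heel to 3 mm at the toe. It lies on the rim about square to the front, 70 to 77 mm of it under the lid. Friction holds it; a straight pull of some 10 N moves it, and the lid sinks 0.28 mm for each mm.
- shelf_top (a point): spare kiln shelf: sandy slab 220 x 200 x 14 mm standing on four posts left or right of the work, fixed, its upper face 94 mm above the table, with three square posts (30 mm, up to 50 mm tall) along its far (+x) edge. This point is on the upper face, mid of the clear part, which reaches 90 mm either way along x and 100 mm along y. x points to the posts, z up.
- white_bowl: loose white bisque bowl, 120 mm across and 62 high, standing on a fixed bisque plate (251 mm across) on the other side of the work from the shelf; origin under its foot. Not to be disturbed.
- glaze_jar: loose glaze jar, 66 mm across and 150 high, grey with a white lid, standing left of the kiln; origin under its foot. Not to be disturbed.
There are look-alikes about, which are no part of the job. What is meant by the wedge is not yellow, and is the smaller of those in its own colour.

How it is judged:
On the way, in this order (a step that is already met when the one before it is completed fails the run):
1. the wedge is part-way out and the lid, lower than before, rests on it again (value of joint kiln_lid between 0.025 and 0.09 rad and velocity of joint kiln_lid between -0.012 and 0.012 rad/s), for 0.2 s.
2. the lid is down on the rim and the wedge is clear of the kiln (value of joint kiln_lid below 0.006 rad and x of wedge_heel in the frame of kiln below -0.265 m), for 0.1 s.
At the end, for the whole second after the job is handed in: The lid is shut (within 0.006 rad, 1.2 mm at the front); the wedge lies still, flat on its underside (within 7 degrees and 5 mm of the shelf's face), its middle over the clear part of the kiln shelf, and is released (value of joint kiln_lid below 0.006 rad and x of wedge in the frame of shelf_top between -0.085 and 0.085 m and y of wedge in the frame of shelf_top between -0.095 and 0.095 m and z of wedge in the frame of shelf_top between -0.004 and 0.005 m and angle between wedge's own z axis and vertical below 0.12 rad and linear speed of wedge below 0.02 m/s); the robot touches nothing.
It fails at once if the lid drops: it closes faster than 0.3 rad/s (60 mm/s at its front edge) while still more than 4 mm open (value of joint kiln_lid above 0.02 rad and velocity of joint kiln_lid below -0.3 rad/s).
It fails at once if the bowl is moved more than 30 mm (distance of white_bowl from where it was at the start of the episode above 0.03 m).
It fails at once if the glaze jar is moved more than 30 mm (distance of glaze_jar from where it was at the start of the episode above 0.03 m).
It also fails if it takes over 58 s, if anything falls off the work surface, if the arm or the gripper's body presses on something with over 40 N, if the wrist force passes 120 N, or if a joint passes its speed limit or range.

### The arm

A 7-joint arm with a two-finger parallel gripper is mounted at the origin on the work surface; the furniture and walls round the work are solid. World frame = base frame: x ahead of the robot, y to its left, z up, the work surface at z = 0. Lengths are in m, angles in rad, forces in N, time in s.
With the tool pointing down it reaches from about 0.375 to 0.925 m from the base axis. Payload 3.1 kg.
Tool frame: the origin (TCP) lies between the finger pads; the fingertips stand 17 mm ahead of it and the grasp point (between the pads) lies 2 mm behind it (nose_length is the z of the fingertips in the tool frame, in m); z points along the fingers, y is the line along which they close (so a half turn about z gives the same grasp; the last joint's range is limited). The gripper opens to 85 mm and grips with 20 to 120 N. Pads are 22 mm wide; open, the fingers measure 114 mm over their backs; the gripper's body (76 mm by 85 mm) begins 54 mm behind the grasp point. The pads swing forward as they close: fully open they stand 13 mm farther back than shut.
Start: joints at [-1.365, 0.383, 0.044, 1.598, -0.018, 1.161, -0.05], TCP at [0.194, 0.62, 0.225] pointing down, gripper open.
Joint ranges: [-2.61, 2.61], [-0.41, 2.15], [-1.48, 1.57], [0, 2.5], [-1.57, 4.71], [0.05, 1.97], [-2.85, 2.85]. Speed limits (rad/s): [2.79, 2.79, 3.14, 3.14, 3.14, 3.14, 3.14].

### API

Orientations are given as a unit quaternion [w, x, y, z].
In Python, from cell import state, capture, get_calibration, close_job, nose_length gives the robot as it stands.
- The arm moves only by the tool apply_moves, never from a script. Its argument "targets" is a list of rows, each a list of 2 entries, a list of its own where there are three numbers: the shift along the tool's x, y, z in mm, then the turn, a rotation vector about the tool's x, y, z in rad. In form: [[[tx, ty, tz], [wx, wy, wz]], ...]. A call has 1 to 5 rows; each row shifts and turns the commanded pose from where the row before left it, along the tool's axes as they then stand; what a row does not reach is not made up. A row lasts 1/8 s, in which the tool goes at most 62.5 mm and 10.7 degrees, less where a joint would pass 70% of its speed; a pose out of reach is approached as far as the arm can. A call is refused whole if a number of a shift passes 62.5 or a number of a turn 0.188, either way. A call with a gripper value outside its range is refused whole. "jaw" is the finger opening in mm, from 0 to 85.4, set as the call begins (left out, the last holds). The fingers move at their own pace and stop on an object; "newtons" is the grip in N (left out, the last holds). Time passes only in rows, so rows that do not move let the fingers close. It gives the time, the measured TCP pose, the force, the opening and the grip force at its end, in the units of the state.
- state(): the state, without advancing time (a new reading comes with each control period).
- capture(name): name is "scene" or "top" or "wrist"; returns the picture (480x640x3 uint8, red, green, blue); there is no depth.
- get_calibration(name): a dict with "fx", "fy", "cx", "cy" (pixels), "extrinsics" (4x4, takes a point from world to camera coordinates). Camera axes: x right, y down, z forward; pixel columns grow to the right and rows downward; lengths in m; the calibration is good to about 2 mm. The wrist camera is an equidistant fisheye: a pixel r from the principal point sees the ray r / f radians off the axis. A picture is of the moment at which its call begins: read the wrist's pose just before it. get_calibration takes no time and is no camera call; for the wrist camera it gives the pose at the moment of the call.
- close_job(): hands the job in; it is judged then, once.
The state is a dict: "clock": time; "joint_pos": joint angles; "dq": joint speeds; "joint_torque": joint torques, N m; "tool_pos": TCP position; "eef_rot": TCP orientation; "contact_force": force on the tool from outside, world axes, zero at the start; "wrist_torque": the same for the moment, N m; "grip_width": finger opening in m; "finger_force": force on a finger pad.
Only numpy, scipy, OpenCV 4.12 (cv2) and the standard library are available. Lean on these libraries where they do the work, as an engineer would, in place of code of your own. Each camera call takes 0.05 s, during which the arm holds its last target. There are 200 camera calls.

## Working session

There is one attempt and no reset: what is moved stays moved. The work goes in short steps, Python scripts to look and compute and a tool call to move; the robot and the scene stay as the last step left them, time stands still between calls to the robot, and variables do not carry over. Pictures are saved under pics/ and viewed, at most 10 in all, crops included, and the job is handed in when it is done.

Besides the shell and the picture viewer there is one more tool, called after ">>>" as a command line: name --argument value ..., lists and objects as JSON in quotes. apply_moves: Moves the arm, as the interface text tells. Its arguments: {"type":"object","properties":{"targets":{"type":"array","items":{"type":"array"}},"jaw":{"type":"number"},"newtons":{"type":"number"}},"required":["targets"]}

```bash
mkdir -p pics; ls; python3 - <<'E'
from cell import *
import cv2,numpy as np
np.set_printoptions(precision=4,suppress=True)
print(state())
for n in("scene","top"):
    im=capture(n); cv2.imwrite(f"pics/{n}0.png",im[:,:,::-1]); c=get_calibration(n); print(n,c)
E
```

```text
pics
{'clock': 0.0, 'joint_pos': array([-1.3648,  0.3839,  0.0439,  1.5996, -0.0179,  1.1612, -0.0499]), 'dq': array([ 0.0011, -0.0004, -0.0005,  0.003 ,  0.0013,  0.0004, -0.0005]), 'joint_torque': array([ -0.0001, -43.3452,   1.0245, -24.9525,   0.0107,   0.0113,
         0.    ]), 'tool_pos': array([0.1942, 0.6193, 0.2232]), 'eef_rot': array([-0.0001,  0.1513,  0.9885, -0.0013]), 'contact_force': array([ 0.4169, -0.1985, -0.5852]), 'wrist_torque': array([-0.0032, -0.0179,  0.0245]), 'finger_force': 0.0, 'grip_width': 0.08542637729258758}
scene {'fx': 455.90244213712464, 'fy': 455.90244213712464, 'cx': 319.41117222103577, 'cy': 246.04651524823373, 'extrinsics': array([[ 0.864 , -0.5031,  0.0192, -0.447 ],
       [-0.2361, -0.4385, -0.8671,  0.2743],
       [ 0.4447,  0.7447, -0.4977,  1.0178],
       [ 0.    ,  0.    ,  0.    ,  1.    ]])}
top {'fx': 563.5666475946083, 'fy': 563.5666475946083, 'cx': 314.00685110860024, 'cy': 249.2815565013539, 'extrinsics': array([[ 0.0045, -0.9999, -0.0109,  0.0189],
       [-0.9876, -0.0028, -0.1572,  0.5434],
       [ 0.1572,  0.0114, -0.9875,  1.8852],
       [ 0.    ,  0.    ,  0.    ,  1.    ]])}
```

View pics/scene0.png

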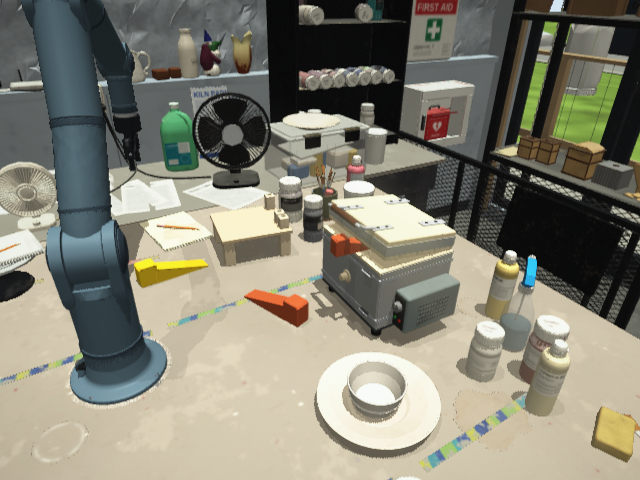

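View pics/top0.png

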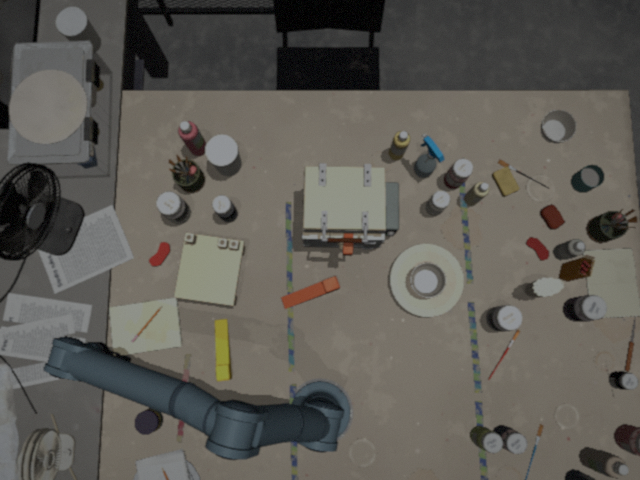

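Red or yellow candidates in the top view: the yellow wedge at (222,350) is the wrong colour. The larger red wedge at (310,292) lies on the table. The smaller red heel at (347,243) sticks out from under the kiln lid, so that is the one. I'll confirm it in a crop.

```bash
cat > h.py <<'E'
import cv2,numpy as np
from cell import *
from scipy.spatial.transform import Rotation as R
np.set_printoptions(precision=4,suppress=True)
def ray(n,uv,c=None):
    c=c or get_calibration(n); E=np.array(c["extrinsics"]); x,y=(uv[0]-c["cx"])/c["fx"],(uv[1]-c["cy"])/c["fy"]
    if n=="wrist":
        r=np.hypot(x,y); s=np.sin(r)/r if r else 1; d=np.array([x*s,y*s,np.cos(r)])
    else: d=np.array([x,y,1.])
    d=E[:3,:3].T@d; return -E[:3,:3].T@E[:3,3], d/np.linalg.norm(d)
def onz(n,uv,z,c=None):
    o,d=ray(n,uv,c); return o+d*(z-o[2])/d[2]
def tri(a,b):
    (o1,d1),(o2,d2)=a,b; M=[np.eye(3)-np.outer(d,d) for d in(d1,d2)]
    return np.linalg.solve(M[0]+M[1],M[0]@o1+M[1]@o2)
def redmask(im):
    h=cv2.cvtColor(im,cv2.COLOR_RGB2HSV); return ((((h[...,0]<10)|(h[...,0]>174))&(h[...,1]>150)&(h[...,2]>60))*255).astype(np.uint8)
E
python3 - <<'E'
from h import *
out=[]
for n,b in(("top",(285,150,415,270)),("scene",(310,185,465,335))):
    im=cv2.imread(f"pics/{n}0.png")[:,:,::-1].copy(); m=redmask(im)
    k,l,st,ce=cv2.connectedComponentsWithStats(m)
    for i in range(1,k):
        if st[i,4]>60:
            cs=cv2.findContours((l==i).astype(np.uint8),0,1)[0][0]; print(n,st[i],ce[i],cv2.approxPolyDP(cs,1.5,True)[:,0].tolist())
    x0,y0,x1,y1=b; c=cv2.resize(im[y0:y1,x0:x1],(int((x1-x0)*3.9),int((y1-y0)*3.9)),interpolation=2); out.append(cv2.resize(c,(400,int(c.shape[0]*400/c.shape[1]))))
    
    if n=="top": # shelf and kiln lid masks
        g=cv2.cvtColor(im,cv2.COLOR_RGB2HSV)
        for nm,(px,py) in dict(lid=(345,190),shelf=(208,275)).items():
            f=np.zeros((482,642),np.uint8); b2=cv2.GaussianBlur(im,(3,3),0)
            cv2.floodFill(b2.copy(),f,(px,py),0,(4,)*3,(4,)*3,cv2.FLOODFILL_MASK_ONLY|(255<<8)|4)
            q=f[1:-1,1:-1]; q=cv2.morphologyEx(q,cv2.MORPH_OPEN,np.ones((5,5))); cs=max(cv2.findContours(q,0,1)[0],key=cv2.contourArea)
            r=cv2.boxPoints(cv2.minAreaRect(cs)); print(nm,r.tolist(),cv2.contourArea(cs))
            for p in r: print(onz("top",p,.26 if nm=="lid" else .094))
H=max(o.shape[0] for o in out)
cv2.imwrite("pics/crop1.png",np.hstack([cv2.copyMakeBorder(o,0,H-o.shape[0],0,0,0) for o in out])[:,:,::-1])
E
```

```text
top [543 206  21  22 262] [552.5458 216.2137] [[548, 206], [543, 210], [543, 213], [550, 225], [556, 227], [563, 221], [555, 208]]
top [527 238  21  22 217] [537.9539 247.7972] [[530, 238], [527, 243], [537, 251], [540, 258], [545, 258], [547, 251], [536, 239]]
top [150 243  20  23 233] [160.0215 254.4592] [[166, 243], [162, 243], [158, 252], [150, 259], [153, 265], [159, 264], [168, 252], [168, 245]]
top [282 282  57  26 511] [305.5342 294.2446] [[338, 286], [327, 291], [321, 282], [282, 298], [286, 307]]
lid [[38.0, 0.0], [639.0, 0.0], [639.0, 479.0], [38.0, 479.0]] 230994.0
[1.3344 0.9277 0.26  ]
[ 1.3295 -1.0307  0.26  ]
[-0.1469 -0.9044  0.26  ]
[-0.159   0.8053  0.26  ]
shelf [[38.0, 0.0], [639.0, 0.0], [639.0, 479.0], [38.0, 479.0]] 230994.0
[1.442 1.019 0.094]
[ 1.4366 -1.132   0.094 ]
[-0.185  -0.9933  0.094 ]
[-0.1983  0.8846  0.094 ]
scene [416   0  41  14 356] [436.7556   6.4944] [[416, 13], [454, 13], [456, 0], [417, 0]]
scene [424 108  26  32 493] [436.3631 124.1237] [[449, 111], [441, 110], [440, 112], [437, 108], [438, 110], [435, 111], [435, 114], [428, 113], [424, 139], [445, 135]]
scene [331 234  30  23 488] [343.9508 245.2295] [[331, 237], [331, 251], [336, 256], [360, 250], [360, 242], [355, 238], [347, 238], [343, 234], [340, 234], [340, 237], [342, 237], [340, 240], [336, 238], [337, 235]]
scene [ 244  290   64   37 1149] [280.9939 305.98  ] [[244, 296], [297, 326], [307, 318], [306, 300], [300, 301], [301, 303], [297, 307], [288, 302], [294, 299], [298, 300], [298, 296], [294, 295], [288, 298], [257, 290]]
```

View pics/crop1.png

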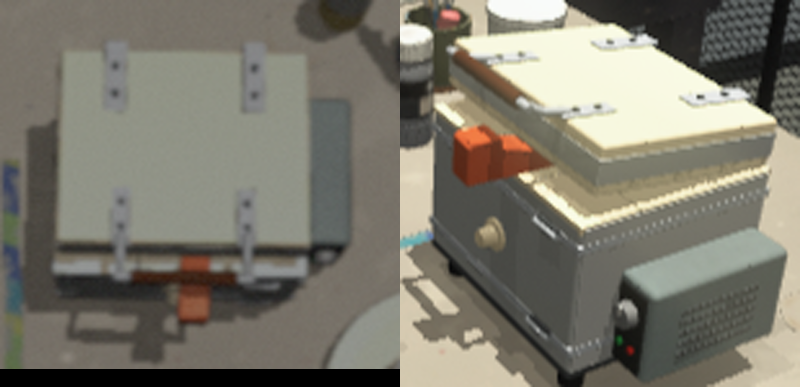

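The crop confirms the small red wedge under the lid: heel at top (348,250) and scene (340,246), with the dark handle bar above it. Next I'll work out coarse positions.

```bash
cat >> h.py <<'E'
def pose(): s=state(); return np.array(s["tool_pos"]),R.from_quat(np.roll(s["eef_rot"],-1))
def plan(p1,R1,via=None,p0=None,R0=None):
    """rows (round numbers) from pose 0 to pose 1, straight"""
    if p0 is None: p0,R0=pose()
    p1=np.array(p1,float); w=(R0.inv()*R1).as_rotvec()
    n=int(np.ceil(max(np.linalg.norm(p1-p0)/.060,np.linalg.norm(w)/.18,1)))
    p,q=p0.copy(),R0; rows=[]
    for i in range(1,n+1):
        pt=p0+(p1-p0)*i/n; qt=R0*R.from_rotvec(w*i/n)
        t=np.round(q.inv().apply(pt-p)*1000,0); r=np.round((q.inv()*qt).as_rotvec(),3)
        p=p+q.apply(t/1000); q=q*R.from_rotvec(r); rows.append([t.tolist(),r.tolist()])
    for i in range(0,n,5): print(str(rows[i:i+5]).replace(" ",""))
    print("end",p); return p,q
def lean(deg,yaw=0,roll=0): # tool y=+world y (yawed), z forward-down
    a=np.radians(deg); s,c=np.sin(a),np.cos(a)
    return R.from_rotvec([0,0,yaw])*R.from_matrix(np.array([[-c,0,s],[0,1,0],[-s,0,-c]]))
E
python3 - <<'E'
from h import *
im=cv2.imread("pics/top0.png")[:,:,::-1].copy()
T=lambda p,z:print(p,z,onz("top",p,z))
f=130/400
for cx,cy,z in((179,323,.2),(211,323,.2),(195,323,.2),(195,293,.244),(195,281,.244),(54,276,.2),(306,276,.2),(62,52,.255),(307,57,.255)): T((285+cx*f,150+cy*f),z)
for p in((187,233),(243,241),(236,307),(176,298)): T(p,.094)
# strict red edges in top
h=cv2.cvtColor(im,cv2.COLOR_RGB2HSV)[225:265,338:360]; print((h[...,1]>140).astype(int)*1 @ np.ones(22)); 
m=((h[...,0]<12)&(h[...,1]>130)); print("\n".join("".join(".#"[v] for v in r) for r in m)); print(h[15:36,10])
# scene corners
s=lambda p:ray("scene",p)
o=onz("scene",(336,256),.2); print("scene bottom corner",o, onz("scene",(331,251),.2),onz("scene",(331,237),.244),onz("scene",(340,240),.244))
print("bowl",onz("top",(426,282),.062),"jar",onz("top",(223,205),.15))
E
```

```text
(343.175, 254.97500000000002) 0.2 [ 0.5006 -0.0723  0.2   ]
(353.575, 254.97500000000002) 0.2 [ 0.5007 -0.1049  0.2   ]
(348.375, 254.97500000000002) 0.2 [ 0.5006 -0.0886  0.2   ]
(348.375, 245.22500000000002) 0.244 [ 0.5243 -0.0866  0.244 ]
(348.375, 241.325) 0.244 [ 0.5364 -0.0866  0.244 ]
(302.55, 239.7) 0.2 [0.5488 0.0553 0.2   ]
(384.45, 239.7) 0.2 [ 0.5495 -0.2022  0.2   ]
(305.15, 166.9) 0.255 [0.7693 0.0472 0.255 ]
(384.775, 168.525) 0.255 [ 0.7644 -0.2003  0.255 ]
(187, 233) 0.094 [0.5894 0.4466 0.094 ]
(243, 241) 0.094 [0.5626 0.2578 0.094 ]
(236, 307) 0.094 [0.3428 0.2755 0.094 ]
(176, 298) 0.094 [0.3715 0.4742 0.094 ]
[ 0.  0.  0.  0.  0.  0.  0.  0.  6.  8.  8.  8.  8.  9. 20. 22. 15.  9.
  9.  9.  9.  9.  6.  5.  5.  3.  4.  8.  8.  7.  0.  0.  0.  0.  0.  0.
  0.  0.  0.  0.]Traceback (most recent call last):
  File "<stdin>", line 9, in <module>
  File "<stdin>", line 9, in <genexpr>
  File "<stdin>", line 9, in <genexpr>
TypeError: string indices must be integers, not 'numpy.bool'
```

```bash
python3 - <<'E'
from h import *
p0,q0=pose(); c=get_calibration("wrist"); E=np.array(c["extrinsics"]); C=-E[:3,:3].T@E[:3,3]
print("cam in tool",q0.inv().apply(C-p0),"axis",q0.inv().apply(E[2,:3]))
pm,qm=plan([.36,.42,.36],q0,p0=p0,R0=q0)
plan([.43,-.088,.335],lean(38),p0=pm,R0=qm)
E
```

```text
cam in tool [ 0.0839  0.0002 -0.1491] axis [-0.3255 -0.0009  0.9455]
[[[-44.0,-28.0,-27.0],[0.0,0.0,0.0]],[[-43.0,-28.0,-28.0],[0.0,0.0,0.0]],[[-44.0,-29.0,-27.0],[0.0,0.0,0.0]],[[-43.0,-28.0,-27.0],[0.0,0.0,0.0]],[[-44.0,-28.0,-27.0],[0.0,0.0,0.0]]]
end [0.3601 0.42   0.3597]
[[[-24.0,-52.0,3.0],[-0.011,-0.073,-0.032]],[[-23.0,-52.0,4.0],[-0.012,-0.073,-0.033]],[[-20.0,-53.0,5.0],[-0.011,-0.073,-0.032]],[[-18.0,-54.0,6.0],[-0.012,-0.074,-0.033]],[[-16.0,-54.0,6.0],[-0.011,-0.073,-0.032]]]
[[[-14.0,-55.0,7.0],[-0.012,-0.073,-0.032]],[[-11.0,-55.0,7.0],[-0.011,-0.073,-0.033]],[[-10.0,-56.0,7.0],[-0.012,-0.073,-0.032]],[[-6.0,-56.0,7.0],[-0.011,-0.073,-0.033]]]
end [ 0.4295 -0.0876  0.3352]
```

>>> apply_moves --targets '[[[-44, -28, -27], [0, 0, 0]], [[-43, -28, -28], [0, 0, 0]], [[-44, -29, -27], [0, 0, 0]], [[-43, -28, -27], [0, 0, 0]], [[-44, -28, -27], [0, 0, 0]]]' --jaw 85 --newtons 40

```text
clock: 0.72
tool_pos: [0.3609, 0.4187, 0.361]
eef_rot: [-0.0, 0.151, 0.988, -0.0]
contact_force: [0.6, 1.1, -0.8]
grip_width: 0.0847
finger_force: 0.0
```

>>> apply_moves --targets '[[[-24, -52, 3], [-0.011, -0.073, -0.032]], [[-23, -52, 4], [-0.012, -0.073, -0.033]], [[-20, -53, 5], [-0.011, -0.073, -0.032]], [[-18, -54, 6], [-0.012, -0.074, -0.033]], [[-16, -54, 6], [-0.011, -0.073, -0.032]]]'

```text
clock: 1.35
tool_pos: [0.3985, 0.1363, 0.3449]
eef_rot: [0.184, 0.068, 0.981, -0.001]
contact_force: [-33.0, -9.0, 34.5]
grip_width: 0.0848
finger_force: 0.0
```

>>> apply_moves --targets '[[[-14, -55, 7], [-0.012, -0.073, -0.032]], [[-11, -55, 7], [-0.011, -0.073, -0.033]], [[-10, -56, 7], [-0.012, -0.073, -0.032]], [[-6, -56, 7], [-0.011, -0.073, -0.033]], [[0, 0, 0], [0, 0, 0]]]'

```text
clock: 1.98
tool_pos: [0.4505, -0.0091, 0.315]
eef_rot: [0.256, 0.029, 0.966, 0.007]
contact_force: [0.4, -0.1, -0.8]
grip_width: 0.085
finger_force: 0.0
```

```bash
python3 - <<'E'
from h import *
p,q=pose(); print(p,q.as_matrix(),state()["joint_pos"])
c=get_calibration("wrist"); im=capture("wrist"); np.save("w1.npy",im)
import pickle; pickle.dump(c,open("w1.pkl","wb"))
print(c["fx"],c["cx"],c["cy"])
cv2.imwrite("pics/w1.png",im[:,:,::-1])
E
```

```text
[ 0.4505 -0.0091  0.315 ] [[-0.8675  0.0526  0.4946]
 [ 0.0595  0.9982 -0.0017]
 [-0.4938  0.028  -0.8691]] [ 0.1057 -0.4106 -0.1639  2.2784 -0.0481  0.7523  1.4752]
371.64829954431775 323.6864572484008 239.6338575447879
```

View pics/w1.png

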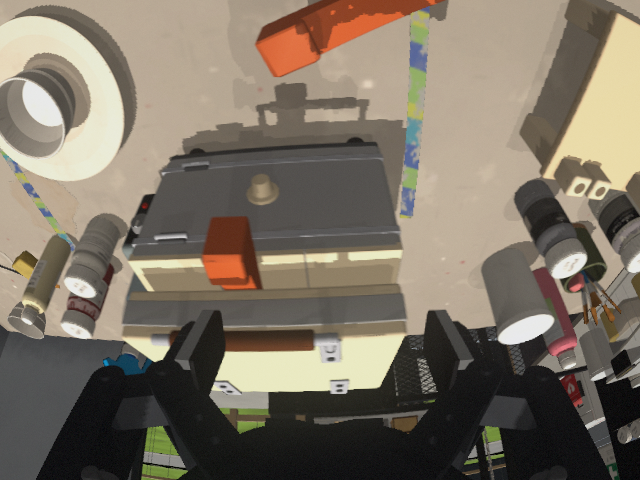

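The wrist view shows the heel at about (230,250). Its end face covers rows 217–253 and its top face rows 253–288. The handle bar spans (170..315,340), the kiln front edge runs near row 255, and the shelf is at upper right. I'll compute its pose from there.

```bash
python3 - <<'E'
from h import *
import pickle
im=np.load("w1.npy"); c=pickle.load(open("w1.pkl","rb"))
m=redmask(im); m[:205]=0; m[300:]=0; m[:,:195]=0; m[:,275:]=0
V=im[...,0].astype(int)
for y in range(212,296,5):
    xs=np.where(m[y])[0]
    if len(xs): print(y,xs[0],xs[-1],V[y,xs[0]:xs[-1]+1:5])
cs=cv2.findContours(m,0,1)[0]; cs=max(cs,key=cv2.contourArea); print(cv2.approxPolyDP(cs,2,True)[:,0].tolist())
print("col 222:",V[212:292:2,222]); print("col 240:",V[212:292:2,240])
for p,z in(((210,217),.2),((248,217),.2),((204,255),.244),((245,252),.244),((207,286),.244),((250,288),.244),((135,262),.2),((400,250),.2),((172,340),.29),((312,340),.29)): print(p,onz("wrist",p,z,c))
E
```

```text
217 224 245 [93 93 93 94 93]
222 211 247 [96 94 97 96 96 96 95 85]
227 210 248 [95 97 96 95 93 96 95 86]
232 209 249 [96 96 95 94 96 95 96 87 72]
237 207 250 [95 94 98 96 95 97 98 92 74]
242 206 251 [97 96 98 95 96 97 98 92 75 73]
247 205 252 [95 95 97 97 95 97 96 94 77 73]
252 204 253 [93 94 95 94 98 97 96 94 76 76]
257 202 254 [150 205 210 214 214 216 215 214 108  73  74]
262 203 255 [184 211 213 220 222 226 229 228 104  76  74]
267 205 256 [206 227 226 227 228 228 228 221  93  74  74]
272 207 257 [208 227 226 226 226 227 228 211  76  74  73]
277 209 258 [202 219 216 220 211 172 201 185 141  74]
282 211 259 [134 137 137 136 137 137 135 124 199  75]
287 223 259 [183 220 219 217 217 218 218  77]
[[213, 218], [202, 255], [211, 282], [220, 284], [225, 289], [260, 288], [246, 218]]
col 222: [ 85  85  87  94  95  94  97  95  97  94  92  97  96  96  97  94  96  97
  96  96  98 137 209 218 219 222 229 228 227 226 226 226 226 139 137 138
 148 194 112 110]
col 240: [ 79  81  89  94  97  95  95  95  93  95  95  95  96  94  95  93  96  95
  94  92  92 124 167 173 180 197 210 219 223 226 228 228 227 161 138 136
 151 219 178 100]
(210, 217) [ 0.4997 -0.0982  0.2   ]
(248, 217) [ 0.5026 -0.0676  0.2   ]
(204, 255) [ 0.4934 -0.0927  0.244 ]
(245, 252) [ 0.4924 -0.0627  0.244 ]
(207, 286) [ 0.531  -0.1021  0.244 ]
(250, 288) [ 0.5356 -0.0683  0.244 ]
(135, 262) [ 0.5513 -0.1919  0.2   ]
(400, 250) [0.5533 0.0554 0.2   ]
(172, 340) [ 0.5334 -0.1237  0.29  ]
(312, 340) [ 0.5352 -0.0208  0.29  ]
```

```bash
python3 - <<'E'
from h import *
import pickle
im=np.load("w1.npy"); c=pickle.load(open("w1.pkl","rb"))
for p,z in(((212,217.5),.2),((246,217.5),.2),((202,254.5),.244),((241,254),.244),((210,278.5),.244),((246,278.5),.244),((259,288),.2)): print(p,onz("wrist",p,z,c))
# heel seen in top view: outer bottom and sides
t=cv2.imread("pics/top0.png")[:,:,::-1].copy(); h=cv2.cvtColor(t,cv2.COLOR_RGB2HSV)[230:260,338:360]
for i,r in enumerate(h): print(230+i,"".join(" #"[int((v[0]<12 or v[0]>174) and v[1]>120)] for v in r), r[10])
m=np.zeros((480,640),np.uint8); hh=cv2.cvtColor(im,cv2.COLOR_RGB2HSV); print([hh[y,160].tolist() for y in range(240,275,4)])
E
```

```text
(212, 217.5) [ 0.5004 -0.0967  0.2   ]
(246, 217.5) [ 0.503  -0.0693  0.2   ]
(202, 254.5) [ 0.4927 -0.094   0.244 ]
(241, 254) [ 0.4943 -0.0659  0.244 ]
(210, 278.5) [ 0.5212 -0.0966  0.244 ]
(246, 278.5) [ 0.5229 -0.0687  0.244 ]
(259, 288) [ 0.6003 -0.0772  0.2   ]
230                        [30 23 76]
231                        [30  9 55]
232                        [11 70 58]
233       #########        [  8 145  95]
234       #########        [  8 162 129]
235       #########        [  8 166 135]
236       #########        [  8 165 130]
237       #########        [  8 172 113]
238      ##########        [  9 170  75]
239 ##### ##### ########## [  9 141  65]
240 ###### ############### [ 10 146  61]
241 ## ######## #########  [ 10 146  54]
242       ##########  # ## [  9 175  64]
243       #########        [  6 146  89]
244      ##########        [  9 166  92]
245       #########        [  8 158  97]
246      ##########        [  9 156 111]
247      ##########        [ 10 141 136]
248      ##########        [  9 141 141]
249      ##########        [ 10 136 142]
250      ##########        [ 10 137 143]
251      ##########        [  9 137 141]
252      ##########        [  9 144 135]
253      #########         [  8 160 115]
254       ########         [  8 159  74]
255                        [14 56 78]
256                        [ 19  39 110]
257                        [ 20  32 118]
258                        [ 18  33 117]
259                        [ 17  35 118]
[[20, 14, 55], [6, 15, 87], [13, 21, 86], [17, 21, 87], [17, 78, 114], [23, 61, 224], [31, 40, 235], [19, 73, 168], [19, 73, 164]]
```

```bash
python3 - <<'E'
from h import *
p0,q0=pose(); Q=lean(30,-.07)
g=np.array([.514,-.083,.223]); a=Q.as_matrix()[:,2]
p,q=plan(g-.085*a,Q); p,q=plan(g-.04*a,Q,p0=p,R0=q); plan(g,Q,p0=p,R0=q)
E
```

```text
[[[-6.0,-37.0,13.0],[0.018,-0.003,0.003]],[[-6.0,-37.0,14.0],[0.019,-0.003,0.004]]]
end [ 0.471  -0.0801  0.2968]
[[[-0.0,0.0,45.0],[-0.0,-0.0,-0.0]]]
end [ 0.4935 -0.0816  0.2578]
[[[-0.0,0.0,40.0],[-0.0,-0.0,-0.0]]]
end [ 0.5134 -0.083   0.2232]
```

>>> apply_moves --targets '[[[-6, -37, 13], [0.018, -0.003, 0.003]], [[-6, -37, 14], [0.019, -0.003, 0.004]], [[0, 0, 15], [0, 0, 0]], [[0, 0, 0], [0, 0, 0]], [[0, 0, 0], [0, 0, 0]]]' --jaw 52

```text
clock: 2.65
tool_pos: [0.481, -0.0735, 0.2859]
eef_rot: [0.26, 0.027, 0.965, -0.007]
contact_force: [0.1, -0.5, 0.5]
grip_width: 0.0519
finger_force: 0.0
```

```bash
python3 - <<'E'
from h import *
p0,q0=pose(); Q=lean(30,-.07)
g=np.array([.514,-.083,.223]); print(p0, state()["joint_pos"]); plan(g,Q)
c=get_calibration("wrist"); im=capture("wrist"); np.save("w2.npy",im)
import pickle; pickle.dump(c,open("w2.pkl","wb"))
cv2.imwrite("pics/w2.png",im[:,:,::-1])
# project where the TCP goes: line of TCP approach
m=redmask(im); k,l,st,ce=cv2.connectedComponentsWithStats(m)
for i in range(1,k):
    if st[i,4]>300: print(st[i],ce[i])
E
```

```text
[ 0.481  -0.0735  0.2859] [ 0.1115 -0.3014 -0.0323  2.2748 -0.0346  0.6419  1.6158]
[[[1.0,-4.0,36.0],[0.004,0.001,0.006]],[[2.0,-3.0,35.0],[0.003,0.002,0.007]]]
end [ 0.5136 -0.0825  0.223 ]
[ 329    0  150   52 4156] [382.531   17.9795]
[ 283  208   52   87 4101] [309.3202 250.4579]
[576 378  23  32 349] [586.6418 393.5903]
```

View pics/w2.png

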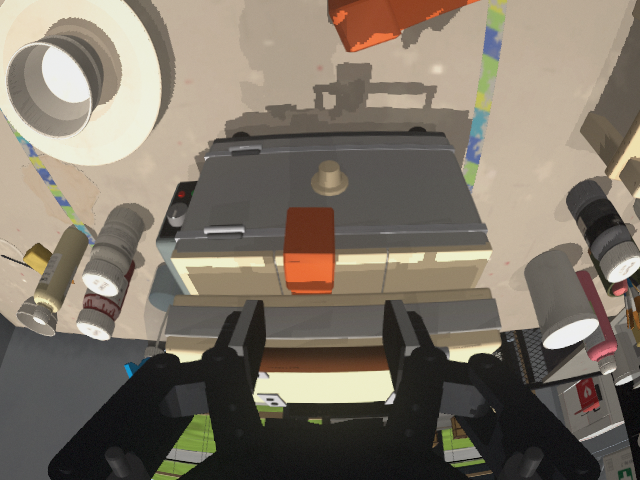

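The heel's end face is at (285..333, 208..255), about 15 px left of the finger midline at col 325. I'll recompute its position.

```bash
python3 - <<'E'
from h import *
import pickle
im=np.load("w2.npy"); c=pickle.load(open("w2.pkl","rb"))
m=redmask(im)[200:300,270:345]; V=im[200:300,270:345,0]
for y in range(6,98,6):
    xs=np.where(m[y])[0]
    if len(xs): print(200+y,270+xs[0],270+xs[-1],V[y,xs[0]:xs[-1]+1:5])
print(V[4:96:2,35])
for y,z in((208.5,.2),(254.5,.244)):
    xs=np.where(m[int(y)-200])[0]
    for x in(xs[0]+269.5,xs[-1]+270.5): print((x,y),onz("wrist",(x,y),z,c))
E
```

```text
212 288 332 [ 98 102  98 100 100  98 101  98 100]
218 287 333 [ 97 101  99  99  99  99 100 101 100  93]
224 286 333 [ 96 100 100  99 100 101 102 100 102  99]
230 286 333 [100 102 101 101 101 100 100 103 102  99]
236 285 333 [102 100 101  99 102 100 102 102 101 103]
242 285 333 [101 101 102 101 101 101 100 104 103 100]
248 284 333 [ 98 102 101  98 103 101 103 103 102 102]
254 283 334 [149 207 204 204 203 202 197 195 195 193 136]
260 284 333 [157 213 219 212 223 225 229 229 229 230]
266 284 333 [175 232 232 233 234 234 234 236 235 236]
272 285 333 [191 231 232 232 232 232 233 234 233 234]
278 285 333 [179 231 232 231 231 231 232 232 232 233]
284 287 332 [128 143 145 144 144 143 143 144 146 126]
290 291 331 [189 201 198 196 192 189 188 186 175]
[ 82  87 100 101 100 101 102 100  99  99 102 100 100 100 102 101 102 103
 101 101 101 101 103 104 103 202 220 224 223 223 233 233 232 232 232 232
 231 231 231 158 143 144 143 196 225 114]
(np.float64(288.5), 208.5) [ 0.5007 -0.0976  0.2   ]
(np.float64(331.5), 208.5) [ 0.5023 -0.0697  0.2   ]
(np.float64(282.5), 254.5) [ 0.4934 -0.0972  0.244 ]
(np.float64(334.5), 254.5) [ 0.4949 -0.0683  0.244 ]
```

>>> apply_moves --targets '[[[1, -4, 20], [0.004, 0.001, 0.006]], [[1, -3, 20], [0.003, 0.002, 0.007]], [[0, 0, 16], [0, 0, 0]], [[0, 0, 16], [0, 0, 0]], [[0, 0, 0], [0, 0, 0]]]'

```text
clock: 3.32
tool_pos: [0.5142, -0.0841, 0.2216]
eef_rot: [0.258, 0.035, 0.966, -0.009]
contact_force: [-0.3, 0.3, 0.3]
grip_width: 0.052
finger_force: 0.0
```

>>> apply_moves --targets '[[[0, 0, 0], [0, 0, 0]]]'

```text
clock: 3.45
tool_pos: [0.5149, -0.0846, 0.2231]
eef_rot: [0.259, 0.035, 0.965, -0.009]
contact_force: [-0.3, -0.2, -0.2]
grip_width: 0.0523
finger_force: 0.0
```

```bash
python3 - <<'E'
from h import *
p0,q0=pose(); print(p0,q0.as_matrix(),state()["joint_pos"],state()["contact_force"]); plan([.515,-.083,.223],lean(30,-.07))
im=capture("wrist")
cv2.imwrite("pics/w3.png",im[150:450,160:500,::-1])
E
```

```text
[ 0.5149 -0.0846  0.2231] [[-0.8631  0.0732  0.4996]
 [ 0.0634  0.9973 -0.0366]
 [-0.501   0.0001 -0.8655]] [ 0.1161 -0.1381 -0.0256  2.2905 -0.0265  0.4646  1.6079] [-0.2894 -0.2388 -0.2002]
[[[0.0,2.0,0.0],[-0.002,0.001,-0.003]]]
end [ 0.515  -0.0826  0.2231]
```

View pics/w3.png

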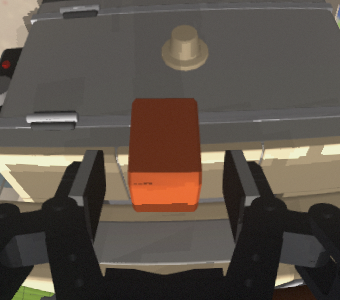

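The heel (crop cols 130–203) sits centred between the pads (103 and 225). I'll close on it.

>>> apply_moves --targets '[[[0, 1, 0], [0, 0, 0]], [[0, 0, 0], [0, 0, 0]], [[0, 0, 0], [0, 0, 0]], [[0, 0, 0], [0, 0, 0]], [[0, 0, 0], [0, 0, 0]]]' --jaw 20 --newtons 60

```text
clock: 4.12
tool_pos: [0.5147, -0.0839, 0.2231]
eef_rot: [0.259, 0.036, 0.965, -0.009]
contact_force: [-5.2, 1.8, 6.6]
grip_width: 0.0287
finger_force: 58.9
```

```bash
python3 - <<'E'
from h import *
s=state(); print(s["tool_pos"],s["contact_force"],s["wrist_torque"],s["grip_width"],s["finger_force"])
q=pose()[1]; print("10mm pull in tool:",q.inv().apply(10*np.array([-np.cos(.06),np.sin(.06),0])))
E
```

```text
[ 0.5147 -0.0839  0.2231] [-5.185   1.8249  6.6315] [0.1627 0.8387 0.0474] 0.02869931070192527 58.878004252910614
10mm pull in tool: [ 8.6561 -0.1389 -5.0052]
```

>>> apply_moves --targets '[[[4.3, 0, -2.5], [0, 0, 0]], [[4.3, 0, -2.5], [0, 0, 0]], [[4.3, 0, -2.5], [0, 0, 0]], [[4.3, 0, -2.5], [0, 0, 0]], [[0, 0, 0], [0, 0, 0]]]'

```text
clock: 4.75
tool_pos: [0.4954, -0.0827, 0.223]
eef_rot: [0.26, 0.036, 0.965, -0.01]
contact_force: [1.5, 0.8, 1.2]
grip_width: 0.0287
finger_force: 60.2
```

>>> apply_moves --targets '[[[4.3, 0, -2.5], [0, 0, 0]], [[4.3, 0, -2.5], [0, 0, 0]], [[4.3, 0, -2.5], [0, 0, 0]], [[4.3, 0, -2.5], [0, 0, 0]], [[0, 0, 0], [0, 0, 0]]]'

```text
clock: 5.38
tool_pos: [0.4753, -0.0811, 0.2228]
eef_rot: [0.259, 0.036, 0.965, -0.01]
contact_force: [1.0, 0.4, 0.7]
grip_width: 0.0283
finger_force: 60.2
```

>>> apply_moves --targets '[[[0, 0, 0], [0, 0, 0]], [[0, 0, 0], [0, 0, 0]], [[0, 0, 0], [0, 0, 0]], [[0, 0, 0], [0, 0, 0]], [[0, 0, 0], [0, 0, 0]]]'

```text
clock: 6.0
tool_pos: [0.4752, -0.0811, 0.2226]
eef_rot: [0.259, 0.036, 0.965, -0.01]
contact_force: [1.3, -0.6, 2.1]
grip_width: 0.028
finger_force: 60.4
```

```bash
python3 - <<'E'
from h import *
s=state(); print(s["tool_pos"],s["contact_force"],s["wrist_torque"],s["joint_pos"],pose()[1].as_matrix())
w=capture("wrist")[150:450,160:500]; s=capture("scene")[180:330,310:470]
w=cv2.resize(w,(400,353)); s=cv2.resize(s,(376,353),interpolation=2)
cv2.imwrite("pics/c4.png",np.hstack([w,s])[:,:,::-1])
E
```

```text
[ 0.4752 -0.0811  0.2226] [ 1.3496 -0.6492  2.0627] [-0.0567 -0.0996  0.0098] [ 0.1191 -0.2304 -0.0272  2.3645 -0.0317  0.4835  1.6117] [[-0.8634  0.074   0.4991]
 [ 0.0641  0.9973 -0.0369]
 [-0.5005  0.0001 -0.8658]]
```

View pics/c4.png

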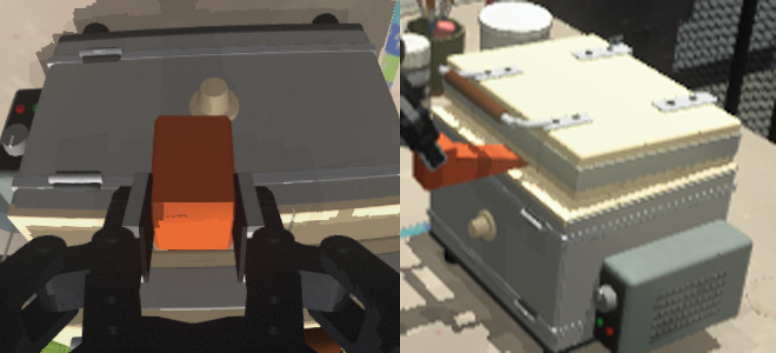

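The lid has sunk and rests on the wedge part-way, with the grip intact. I'll pull it the rest of the way in further tugs.

>>> apply_moves --targets '[[[4.3, 0, -2.5], [0, 0, 0]], [[4.3, 0, -2.5], [0, 0, 0]], [[4.3, 0, -2.5], [0, 0, 0]], [[4.3, 0, -2.5], [0, 0, 0]], [[0, 0, 0], [0, 0, 0]]]'

```text
clock: 6.72
tool_pos: [0.455, -0.0796, 0.2223]
eef_rot: [0.259, 0.036, 0.965, -0.01]
contact_force: [3.2, 0.5, 0.4]
grip_width: 0.0283
finger_force: 60.2
```

>>> apply_moves --targets '[[[3.5, 0, -2], [0, 0, 0]], [[3.5, 0, -2], [0, 0, 0]], [[3.5, 0, -2], [0, 0, 0]], [[3.5, 0, -2], [0, 0, 0]], [[0, 0, 0], [0, 0, 0]]]'

```text
clock: 7.35
tool_pos: [0.439, -0.0784, 0.2223]
eef_rot: [0.259, 0.036, 0.965, -0.01]
contact_force: [3.1, 1.0, 0.2]
grip_width: 0.0284
finger_force: 60.1
```

>>> apply_moves --targets '[[[4.3, 0, -2.5], [0, 0, 0]], [[4.3, 0, -2.5], [0, 0, 0]], [[4.3, 0, -2.5], [0, 0, 0]], [[0, 0, 0], [0, 0, 0]]]'

```text
clock: 7.85
tool_pos: [0.4214, -0.0772, 0.2199]
eef_rot: [0.256, 0.036, 0.966, -0.009]
contact_force: [0.1, -0.2, -1.0]
grip_width: 0.0282
finger_force: 60.3
```

```bash
python3 - <<'E'
from h import *
s=state(); print(s["tool_pos"],s["contact_force"],s["grip_width"],s["joint_pos"])
p,q=pose()
p,q=plan([.402,.10,.262],lean(30,.1),p0=p,R0=q)
p,q=plan([.402,.20,.262],lean(30,.35),p0=p,R0=q)
E
```

```text
[ 0.4214 -0.0772  0.2199] [ 0.1383 -0.2434 -0.9861] 0.02819688945233651 [ 0.1293 -0.3629 -0.0312  2.457  -0.0449  0.5303  1.6265]
[[[2.0,44.0,-13.0],[-0.022,-0.002,-0.038]],[[0.0,44.0,-12.0],[-0.021,-0.001,-0.038]],[[-2.0,44.0,-12.0],[-0.022,-0.002,-0.037]],[[-3.0,45.0,-10.0],[-0.021,-0.001,-0.038]]]
end [0.4021 0.1002 0.2622]
[[[-4.0,50.0,3.0],[-0.063,-0.0,-0.108]],[[-10.0,48.0,5.0],[-0.062,0.0,-0.109]]]
end [0.4023 0.1997 0.2623]
```

>>> apply_moves --targets '[[[-6, 5, -10], [0, 0, 0]], [[2, 40, -13], [-0.022, -0.002, -0.038]], [[0, 40, -12], [-0.021, -0.001, -0.038]], [[-2, 44, -12], [-0.022, -0.002, -0.037]], [[-3, 45, -10], [-0.021, -0.001, -0.038]]]'

```text
clock: 8.48
tool_pos: [0.421, 0.0995, 0.2694]
eef_rot: [0.257, -0.049, 0.965, 0.013]
contact_force: [0.3, 1.3, -1.7]
grip_width: 0.0283
finger_force: 60.2
```

>>> apply_moves --targets '[[[-4, 50, 3], [-0.063, 0, -0.108]], [[-10, 48, 5], [-0.062, 0, -0.109]], [[0, 0, 0], [0, 0, 0]], [[0, 0, 0], [0, 0, 0]]]'

```text
clock: 8.98
tool_pos: [0.4209, 0.1972, 0.2683]
eef_rot: [0.253, -0.168, 0.952, 0.044]
contact_force: [0.3, -0.3, -1.1]
grip_width: 0.0281
finger_force: 60.3
```

```bash
python3 - <<'E'
from h import *
s=state(); print(s["tool_pos"],s["contact_force"],s["grip_width"],s["joint_pos"])
im=capture("top"); sc=capture("scene"); np.save("t5.npy",im); np.save("s5.npy",sc)
a=cv2.resize(im[150:330,160:400],(400,300),interpolation=2); b=cv2.resize(sc[170:350,200:440],(400,300),interpolation=2)
cv2.imwrite("pics/c5.png",np.hstack([a,b])[:,:,::-1])
E
```

```text
[0.4209 0.1972 0.2683] [ 0.2918 -0.2892 -1.0657] 0.02813113863494471 [-0.2654 -0.3274 -0.2921  2.3205  0.0259  0.6272  1.3369]
```

View pics/c5.png

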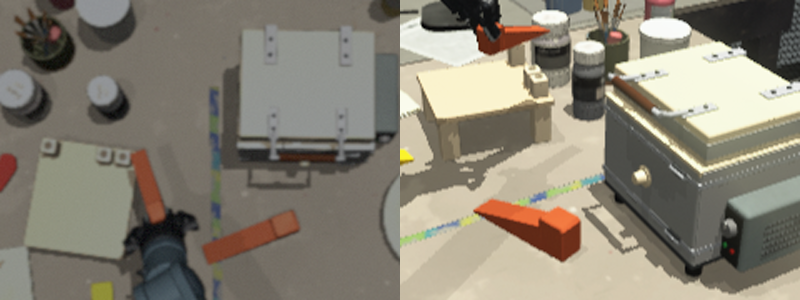

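The lid is shut and the wedge is held with its toe forward. I'll move it clearly behind the −0.265 line, then over the shelf.

```bash
python3 - <<'E'
from h import *
p,q=pose()
p,q=plan([.375,.30,.26],lean(30,.28),p0=p,R0=q)
p,q=plan([.397,.355,.17],lean(30,.2),p0=p,R0=q)
t=np.load("t5.npy")
from numpy import array
for u in((190,234),(241,240),(235,305),(175,297)): print(onz("top",u,.094))
E
```

```text
[[[5.0,57.0,2.0],[0.017,-0.002,0.03]],[[8.0,56.0,0.0],[0.016,-0.002,0.029]]]
end [0.3746 0.2998 0.2598]
[[[7.0,23.0,48.0],[0.02,-0.0,0.035]],[[7.0,25.0,48.0],[0.02,-0.0,0.035]]]
end [0.3969 0.3555 0.1697]
[0.586  0.4364 0.094 ]
[0.566  0.2646 0.094 ]
[0.3493 0.2789 0.094 ]
[0.3748 0.4776 0.094 ]
```

>>> apply_moves --targets '[[[5, 57, 2], [0.017, -0.002, 0.03]], [[8, 56, 0], [0.016, -0.002, 0.029]], [[0, 0, 0], [0, 0, 0]], [[0, 0, 0], [0, 0, 0]], [[0, 0, 0], [0, 0, 0]]]'

```text
clock: 9.7
tool_pos: [0.3756, 0.2984, 0.2598]
eef_rot: [0.256, -0.134, 0.957, 0.036]
contact_force: [-0.8, -0.1, -1.5]
grip_width: 0.0288
finger_force: 60.4
```

```bash
python3 - <<'E'
from h import *
p,q=pose(); print(p,q.as_matrix()[:,2])
p,q=plan([.397,.355,.17],lean(30,.2),p0=p,R0=q)
E
```

```text
[0.3756 0.2984 0.2598] [ 0.4809  0.1373 -0.866 ]
[[[7.0,24.0,48.0],[0.02,0.0,0.034]],[[7.0,25.0,47.0],[0.019,0.0,0.033]]]
end [0.3973 0.3548 0.1705]
```

>>> apply_moves --targets '[[[7, 24, 48], [0.02, 0, 0.034]], [[7, 25, 47], [0.019, 0, 0.033]], [[0, 0, 0], [0, 0, 0]], [[0, 0, 0], [0, 0, 0]], [[0, 0, 0], [0, 0, 0]]]'

```text
clock: 10.32
tool_pos: [0.3934, 0.3387, 0.1908]
eef_rot: [0.257, -0.106, 0.96, 0.019]
contact_force: [-0.6, -0.3, -1.8]
grip_width: 0.0286
finger_force: 60.4
```

```bash
python3 - <<'E'
from h import *
p,q=pose(); print(p,q.as_matrix(),state()["joint_pos"],state()["contact_force"])
p,q=plan([.397,.355,.126],lean(30,.2),p0=p,R0=q)
print("down 3mm",q.inv().apply([0,0,-3]))
im=capture("wrist"); cv2.imwrite("pics/w6.png",im[:,:,::-1])
E
```

```text
[0.3934 0.3387 0.1908] [[-0.8449 -0.2141  0.4901]
 [-0.1941  0.9767  0.0919]
 [-0.4984 -0.0175 -0.8668]] [-0.071   0.0149 -0.9451  2.2326  0.6816  0.6447  0.276 ] [-0.6351 -0.3232 -1.795 ]
[[[13.0,8.0,30.0],[-0.004,-0.001,0.011]],[[13.0,8.0,29.0],[-0.003,-0.001,0.011]]]
end [0.397  0.355  0.1265]
down 3mm [1.5009 0.0013 2.5976]
```

View pics/w6.png

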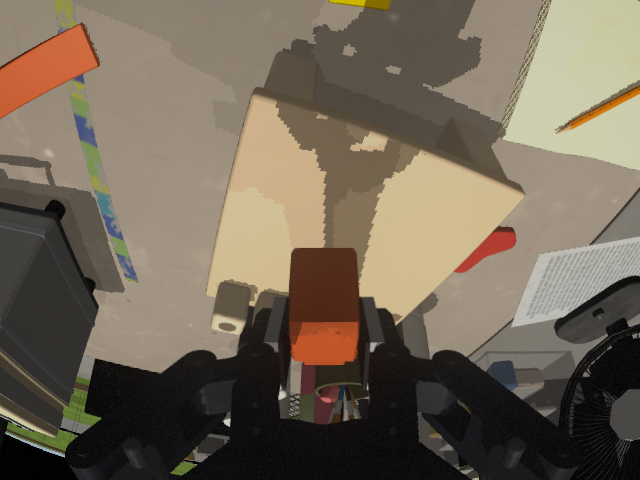

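The wedge is over the shelf with the posts at the far side (232,305). The slab's near edge is in the upper part of the picture. Now I'll lower it.

>>> apply_moves --targets '[[[13, 8, 30], [-0.004, -0.001, 0.011]], [[13, 8, 27], [-0.003, -0.001, 0.011]], [[0, 0, 0], [0, 0, 0]], [[0, 0, 0], [0, 0, 0]], [[0, 0, 0], [0, 0, 0]]]'

```text
clock: 11.0
tool_pos: [0.3956, 0.3561, 0.1285]
eef_rot: [0.258, -0.097, 0.961, 0.026]
contact_force: [0.6, -0.3, -1.4]
grip_width: 0.0284
finger_force: 60.4
```

```bash
python3 - <<'E'
from h import *
p,q=pose(); print(p,q.as_matrix(),state()["joint_pos"],state()["contact_force"])
p,q=plan([.397,.355,.118],lean(30,.2),p0=p,R0=q)
E
```

```text
[0.3956 0.3561 0.1285] [[-0.8483 -0.2004  0.4901]
 [-0.1732  0.9797  0.1008]
 [-0.5004  0.0007 -0.8658]] [-0.1679  0.2133 -0.9194  2.2546  1.0396  0.6528 -0.0974] [ 0.6425 -0.2669 -1.4121]
[[[4.0,-1.0,10.0],[0.001,0.0,0.001]]]
end [0.3973 0.3554 0.1178]
```

>>> apply_moves --targets '[[[2.5, 0, 4.5], [0, 0, 0]], [[2.5, 0, 4.5], [0, 0, 0]], [[0, 0, 0], [0, 0, 0]], [[0, 0, 0], [0, 0, 0]]]'

```text
clock: 11.5
tool_pos: [0.3954, 0.3558, 0.1174]
eef_rot: [0.257, -0.097, 0.961, 0.025]
contact_force: [-4.6, -3.5, 8.1]
grip_width: 0.0284
finger_force: 61.8
```

>>> apply_moves --targets '[[[0.5, 0, 0.8], [0, 0, 0]], [[0, 0, 0], [0, 0, 0]], [[0, 0, 0], [0, 0, 0]]]'

```text
clock: 11.88
tool_pos: [0.3955, 0.3559, 0.1174]
eef_rot: [0.258, -0.097, 0.961, 0.025]
contact_force: [-8.8, -7.6, 17.2]
grip_width: 0.0281
finger_force: 63.0
```

The wedge is touching the shelf. I'll ease off, open, and retreat along the tool axis.

>>> apply_moves --targets '[[[-0.5, 0, -0.8], [0, 0, 0]], [[0, 0, 0], [0, 0, 0]]]'

```text
clock: 12.12
tool_pos: [0.3955, 0.3559, 0.1174]
eef_rot: [0.257, -0.097, 0.961, 0.025]
contact_force: [-4.4, -3.9, 8.9]
grip_width: 0.0282
finger_force: 61.8
```

>>> apply_moves --targets '[[[0, 0, 0], [0, 0, 0]], [[0, 0, 0], [0, 0, 0]], [[0, 0, 0], [0, 0, 0]], [[0, 0, 0], [0, 0, 0]]]' --jaw 50

```text
clock: 12.62
tool_pos: [0.3947, 0.3554, 0.1159]
eef_rot: [0.256, -0.098, 0.961, 0.026]
contact_force: [0.1, -0.3, 0.1]
grip_width: 0.0499
finger_force: 0.0
```

>>> apply_moves --targets '[[[0, 0, -10], [0, 0, 0]], [[0, 0, -25], [0, 0, 0]], [[0, 0, -40], [0, 0, 0]], [[0, 0, -30], [0, 0, 0]], [[0, 0, 0], [0, 0, 0]]]'

```text
clock: 13.25
tool_pos: [0.3441, 0.3465, 0.2099]
eef_rot: [0.259, -0.098, 0.961, 0.027]
contact_force: [0.4, 0.3, -1.5]
grip_width: 0.0501
finger_force: 0.0
```

```bash
python3 - <<'E'
from h import *
s=state(); print(s["clock"],s["tool_pos"],s["contact_force"],s["grip_width"],s["finger_force"])
im=capture("top"); w=capture("wrist"); sc=capture("scene")
a=cv2.resize(im[150:330,160:400],(400,300),interpolation=2); b=cv2.resize(sc[170:350,200:440],(400,300),interpolation=2)
d=cv2.resize(w,(400,300))
cv2.imwrite("pics/c7.png",np.vstack([np.hstack([a,b]),np.hstack([d,0*d])])[:,:,::-1])
E
```

```text
13.25 [0.3441 0.3465 0.2099] [ 0.3506  0.3059 -1.5364] 0.050127360029169066 0.0
```

View pics/c7.png

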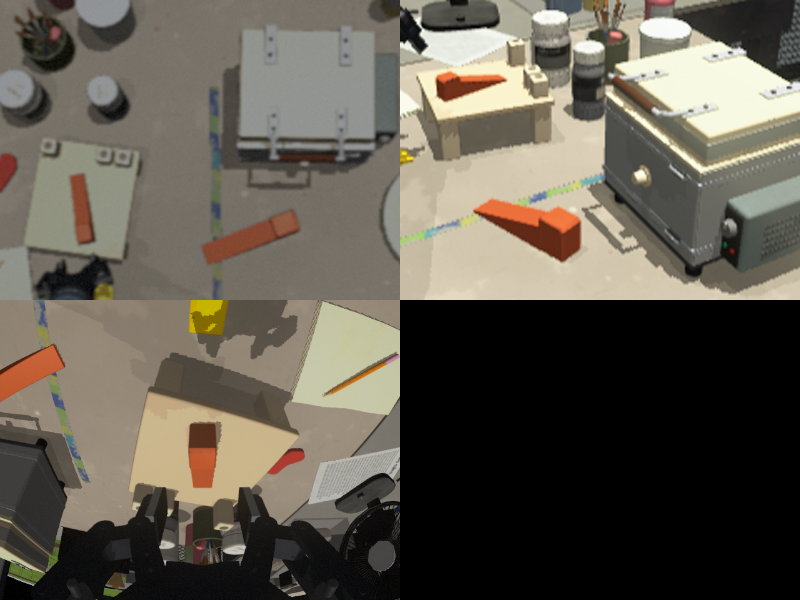

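The pictures show the lid shut and the wedge lying flat in the middle of the shelf, released. The gripper is clear, and the bowl and jar are where they were.

```bash
python3 -c "
from cell import *
print(close_job())"
```

```text
the job is handed in; nothing more can be done
None
```

I handed the job in: the last pictures show the lid shut and the wedge lying flat and released on the kiln shelf, with the bowl and glaze jar not touched; the hand-in gave no verdict back.

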